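Close a microscope filter module and hold it shut for the screws

TASK

The microscope's filter module is open on the bench: first push its filter drawer fully home until it snaps in at its detent. Then fit the upper half of the housing onto the two dowels of the lower half and press it down against the sprung light seal until the two halves meet flush all round. Finish while still gripping the upper half and holding the pair pressed shut, so that a colleague can drive the screws; leave the other things on the bench where they are.

Things in the scene. Friction and masses are not known exactly. Their poses are not given: they have to be found in the camera images.
- filter_drawer (a joint): opening of the drawer in m: 0 = fully home at its stop, grows as it comes out towards -x of the lower half, to 0.05 at most. Friction about 1.5 N. From about 9 mm before home a sprung roller detent resists with up to about 6 N; past its crest (3.5 mm before home) it pulls the drawer home and keeps it there.
- drawer_front (a point): centre of the outer face of the drawer's upright front plate (64 mm wide, 24 mm high, bare aluminium, no knob): the face to push on. Axes of the lower half: the face looks to -x, so a push along +x of the lower half takes the drawer home. The plate's lower edge is 12 mm below this point and 1.5 mm above the service plate.
- lower_half: lower half of the split housing, black, 100 x 88 mm (x by y), screwed to an aluminium service plate 150 x 110 x 8 mm that is fixed to the bench. Origin: centre of the service plate's underside, on the worktop; z up; x points from the drawer's mouth to the closed back wall. The mating face lies 34 mm above the worktop.
- lower_face (a point): centre of the lower half's mating face, 34 mm above the worktop, axes of the lower half
- seal_top (a point): top of the U-shaped black light seal in the lower half. It stands 4 mm proud of the mating face on springs that push up with 5 N, and with 9 N when it is pressed level with the face. The upper half (1.7 to 3 N) does not close it by its own weight.
- filter_ring (a point): centre of the top of the raised ring, 29 mm across, that holds the filter on the drawer; it moves with the drawer and stands 6 mm above the mating face. With the drawer home it is over the module's centre and enters the bore of the upper half; with the drawer out it keeps the upper half from going down.
- dowel0 (a point): foot, on the mating face, of the first of two upright steel dowels, at x = -26 mm, y = +35 mm of the lower half; it is 6 mm thick and rises 14 mm above this point, the last 4 mm tapered to 2.4 mm
- dowel1 (a point): foot, on the mating face, of the second dowel, at x = +20 mm, y = -35 mm of the lower half; same size as the first
- upper_grip (a point): centre of the port tube of the upper half, half-way up the tube: 16 mm above the plate, 16 mm below the rim, 34 mm above the underside. Tube: 45 mm across, 32 mm high, with two flat sides, 26 mm long and 46 mm apart, that face +y and -y of the part: grip it there. Axes of the part; when fitted they point the same way as the lower half's.
- upper_face (a point): centre of the flat underside, the mating face, of the upper half: a loose black plate 100 x 88 x 18 mm (x by y by z) with the port tube upright in its middle, bored through 34 mm wide; about 0.24 kg (0.17 to 0.31). Axes of the part, z up. It starts lying on the worktop right way up.
- hole0 (a point): mouth, in the underside of the upper half, of the hole for the first dowel (8 mm wide, right through the 18 mm plate), at x = -26 mm, y = +35 mm of the part
- hole1 (a point): mouth, in the underside of the upper half, of the hole for the second dowel (8 mm wide, right through), at x = +20 mm, y = -35 mm of the part
- screwdriver: screwdriver with a black handle, 170 mm long, lying between the two halves along its own x; origin on the worktop under its middle; to be left alone
- blower: black rubber dust blower, 92 x 47 x 47 mm, lying behind the work; origin under its centre; to be left alone
- objective_can: black screw canister with grey lid, 40 mm wide, 51 mm high, standing behind the work; origin under its centre; to be left alone

How it is judged:
On the way:
1. the filter drawer is pushed home past its detent while the upper half is still off (value of joint filter_drawer below 0.0015 m and horizontal distance between upper_face and lower_face above 0.06 m), for 0.2 s.
At the end, for the whole second after the job is handed in: The drawer is home (within 2 mm); both holes are centred on their dowels within 2 mm; the mating faces are closed to within 1.5 mm and parallel within 0.03 rad; the halves press on each other with more than 5 N; the gripper's fingers still hold the upper half (more than 2 N) and nothing moves (value of joint filter_drawer below 0.002 m and horizontal distance between hole0 and dowel0 below 0.002 m and horizontal distance between hole1 and dowel1 below 0.002 m and z of upper_face in the frame of lower_face between -0.003 and 0.0015 m and angle between the z axis of upper_face and the z axis of lower_face, either way round below 0.03 rad and contact force between the fingers and upper_half above 2 N and contact force between upper_half and lower_half above 5 N and linear speed of upper_half below 0.02 m/s); the arm keeps its last pose, push and grip.
It fails at once if the screwdriver is knocked out of its place (more than 25 mm) (distance of screwdriver from where it was at the start of the episode above 0.025 m).
It fails at once if the blower is knocked out of its place (more than 25 mm) (distance of blower from where it was at the start of the episode above 0.025 m).
It fails at once if the canister is knocked out of its place (more than 25 mm) (distance of objective_can from where it was at the start of the episode above 0.025 m).
It also fails if it takes over 61 s, if anything falls off the work surface, if the arm or the gripper's body presses on something with over 40 N, if the wrist force passes 120 N, or if a joint passes its speed limit or range.

ROBOT

A 7-joint arm with a two-finger parallel gripper is mounted at the origin on a cart in front of the work surface, level with it; the furniture and walls round the work are solid. World frame = base frame: x ahead of the robot, y to its left, z up, the work surface at z = 0. Lengths are in m, angles in rad, forces in N, time in s.
With the tool pointing down it reaches from about 0.35 to 0.9 m from the base axis. Payload 8.1 kg.
Tool frame: the origin (TCP) lies at the very end of the fingers, on their centre line; the grasp point (between the pads) lies 19 mm behind it (arm.tcp_to_grasp is the z of the grasp point in the tool frame, in m); z points along the fingers, y is the line along which they close (so a half turn about z gives the same grasp; the last joint's range is limited). The gripper opens to 92 mm and grips with 3 to 60 N. Pads are 19 mm wide; open, the fingers measure 130 mm over their backs; the gripper's body (75 mm by 190 mm) begins 47 mm behind the grasp point.
Start: joints at [1.087, 0.434, 0.025, 1.573, -0.012, 1.134, -0.075], TCP at [0.232, -0.58, 0.227] pointing down, gripper open.
Joint ranges: [-2.62, 2.62], [-0.44, 2.09], [-1.27, 1.32], [0.08, 2.57], [-1.32, 4.46], [0.12, 2], [-2.74, 2.74]. Speed limits (rad/s): [2.22, 2.22, 3.01, 3.01, 3.14, 3.14, 3.14].

INTERFACE

Orientations are given as a rotation vector (axis times angle).
In Python, from cell import readout, vision, sign_off, arm gives the robot as it stands. The module is installed in compiled form; this text tells all that it offers.
- The arm moves only by the shell command python3 -m creep 'ROWS' [FORCE]. ROWS is JSON, a list of rows, each a list of 5 numbers: the shift along the tool's x, y, z in units of 4 cm (1.0 is 4 cm), then the turn about the tool's z in units of 4 degrees (1.0 is 4 degrees), then the opening, from 0 (shut) to 1 (fully open). A call has 1 to 12 rows; each row shifts and turns the commanded pose from where the row before left it, along the tool's axes as they then stand; what a row does not reach is not made up. A row lasts 1/8 s, in which the tool goes at most 62.5 mm and 10.7 degrees, less where a joint would pass 70% of its speed; a pose out of reach is approached as far as the arm can. A call with a number of a shift or a turn outside -1 to 1 is refused whole. A call with a gripper value outside its range is refused whole. The fingers move at their own pace and stop on an object; FORCE is the grip in N (left out, the last holds). Time passes only in rows, so rows that do not move let the fingers close. It gives the time, the measured TCP pose, the force, the opening and the grip force at its end, in the units of the state.
- readout.observe(): the state, without advancing time (a new reading comes with each control period).
- vision.get_image(name): name is "scene" or "top"; returns a dict with "pixels" (400x640x3 uint8, blue, green, red), "z_map" (400x640 float32, m along the optical axis (not along the pixel's ray), 0 where there is no reading), "camera_matrix" (3x3 intrinsics, pixels), "position" and "rotation" of the camera in the world. Camera axes: x right, y up, looking along -z (the intrinsics and any distortion apply to the point x, -y, -z); pixel columns grow to the right and rows downward; lengths in m; the calibration is good to about 2 mm. A picture is of the moment at which its call begins.
- sign_off(): hands the job in; it is judged then, once.
The state is a dict: "clock": time; "joints": joint angles; "dq": joint speeds; "joint_efforts": joint torques, N m; "position": TCP position; "ee_rot": TCP orientation; "force": force on the tool from outside, world axes, zero at the start; "ft_torque": the same for the moment, N m; "width": opening from 0.0 (shut) to 1.0 (fully open); "gripper_force": force on a finger pad.
Only numpy, scipy, OpenCV 4.12 (cv2) and the standard library are available. Lean on these libraries where they do the work, as an engineer would, in place of code of your own. Each camera call takes 0.05 s, during which the arm holds its last target. There are 200 camera calls.

## Working session

There is one attempt and no reset: what is moved stays moved. The work goes in short steps, Python scripts to look and compute and a shell command to move; the robot and the scene stay as the last step left them, time stands still between calls to the robot, and variables do not carry over. Pictures are saved under pics/ and viewed, at most 10 in all, crops included, and the job is handed in when it is done.

```bash
mkdir -p pics
cat > h.py <<'E'
import numpy as np,cv2,pickle
from cell import readout,vision
def snap(n,tag):
    d=vision.get_image(n); pickle.dump(d,open(f'pics/{tag}.pkl','wb')); cv2.imwrite(f'pics/{tag}.png',d['pixels']); return d
def load(tag): return pickle.load(open(f'pics/{tag}.pkl','rb'))
def pt(d,u,v,z=None):
    """world point of pixel; z=None -> depth map, else intersect with plane z"""
    K=np.array(d['camera_matrix']);R=np.array(d['rotation'])
    if R.size==3: R=cv2.Rodrigues(R.astype(float))[0]
    p=np.array(d['position']); r=np.array([(u-K[0,2])/K[0,0],-(v-K[1,2])/K[1,1],-1.])
    w=R@r
    s=float(d['z_map'][int(round(v)),int(round(u))]) if z is None else (z-p[2])/w[2]
    return p+s*w
def crop(tag,u0,v0,u1,v1,f,out):
    im=load(tag)['pixels'][v0:v1,u0:u1]; cv2.imwrite(f'pics/{out}.png',cv2.resize(im,None,fx=f,fy=f,interpolation=cv2.INTER_CUBIC))
E
python3 - <<'E'
from h import *
for n in('scene','top'):
    d=snap(n,n+'0'); print(n,d['position'],d['rotation'],d['camera_matrix'],[k for k in d])
print(readout.observe())
E
```

```text
scene [0.14342    0.43369573 0.69499272] [ 0.39680111 -0.89589675 -2.12407512] [[387.7133571    0.         326.580906  ]
 [  0.         387.7133571  201.11273087]
 [  0.           0.           1.        ]] ['pixels', 'z_map', 'camera_matrix', 'position', 'rotation']
top [0.49594296 0.0133493  0.914707  ] [ 0.09790751 -0.12615775 -1.57613549] [[464.85055864   0.         310.47598101]
 [  0.         464.85055864 194.71844787]
 [  0.           0.           1.        ]] ['pixels', 'z_map', 'camera_matrix', 'position', 'rotation']
{'clock': 0.1, 'joints': array([ 1.08740981,  0.43513568,  0.02498338,  1.57397227, -0.01156166,
        1.13396882, -0.07509297]), 'dq': array([-0.00157702, -0.00051746, -0.00056639, -0.00214773,  0.00044495,
       -0.00120881,  0.00050713]), 'joint_efforts': array([ 2.65591036e-03, -6.69127536e+01,  9.87702124e-01, -3.15143681e+01,
       -6.05938537e-02,  3.73659551e-02,  4.73667603e-05]), 'position': array([ 0.2320584 , -0.57986115,  0.2260476 ]), 'ee_rot': array([-3.08358702e+00, -5.94205149e-01,  6.43990416e-04]), 'force': array([ 0.31335945,  0.04790525, -0.58887614]), 'ft_torque': array([-0.0088196 , -0.01472457,  0.03491361]), 'gripper_force': 0.0, 'width': 0.9994407482643384}
```

View pics/top0.png

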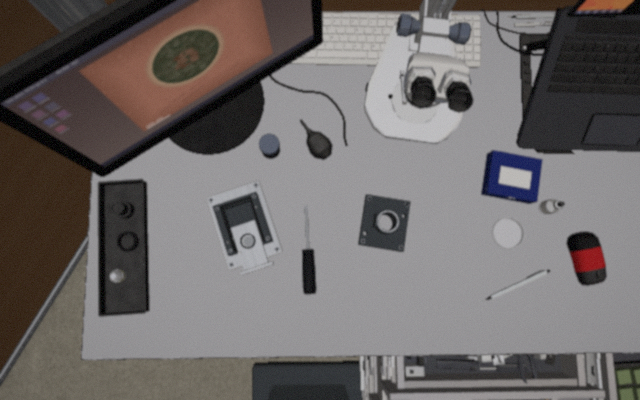

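View pics/scene0.png

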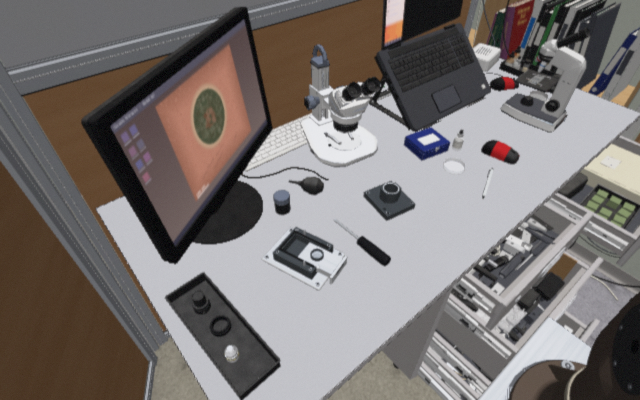

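The top view shows the lower half at about (245,228), the upper half at (385,222) and the screwdriver at (308,250). The canister is at (269,145) and the blower at (318,145). The drawer is out towards the bottom of the image (255,265). I'll enlarge both halves.

Run:
```python
from h import *
a=load('top0')['pixels']
A=cv2.resize(a[175:280,200:290],None,fx=5.5,fy=5.5,interpolation=cv2.INTER_CUBIC)[:577]
B=cv2.resize(a[185:260,350:420],None,fx=4,fy=4,interpolation=cv2.INTER_CUBIC)
c=np.zeros((577,A.shape[1]+B.shape[1],3),np.uint8);c[:,:A.shape[1]]=A;c[:B.shape[0],A.shape[1]:]=B
cv2.imwrite('pics/c1.png',c);print(c.shape,A.shape)
d=load('top0')
for u,v in[(230,228),(262,205),(255,265),(385,200),(385,222),(405,240),(308,270),(269,145),(318,145),(300,300)]:print(u,v,pt(d,u,v).round(4))
```

```text
(577, 775, 3) (577, 495, 3)
230 228 [0.5609 0.1519 0.0191]
262 205 [0.6063 0.0917 0.0075]
255 265 [0.4902 0.1017 0.0355]
385 200 [0.4959 0.0133 0.9147]
385 222 [ 0.5713 -0.1499  0.0038]
405 240 [ 0.5357 -0.1885  0.0019]
308 270 [0.4959 0.0133 0.9147]
269 145 [0.7157 0.0752 0.0522]
318 145 [ 0.7163 -0.0182  0.048 ]
300 300 [ 0.4225  0.0184 -0.    ]
```

View pics/c1.png

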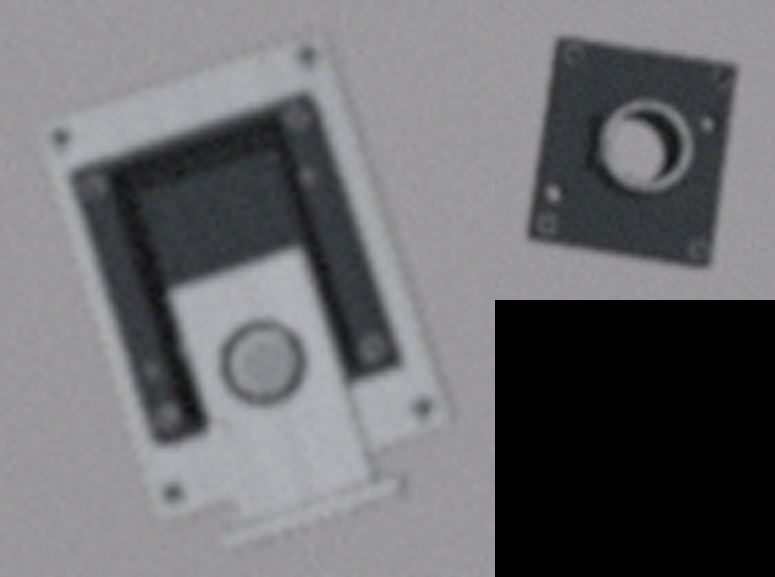

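The crop shows the lower body's corners at about (73,175), (310,92), (400,362) and (155,445), and the drawer front at the bottom, (230,540) to (405,485). The dowel tips are at (308,175) and (153,368). The upper plate's corners and its holes (553,193) and (707,124) are clear too.

```bash
cat >> h.py <<'E'
def fit(M,W):
    M=np.array(M,float)[:,:2];W=np.array(W)[:,:2];m=M.mean(0);w=W.mean(0);a=M-m;b=W-w
    th=np.arctan2((a[:,0]*b[:,1]-a[:,1]*b[:,0]).sum(),(a*b).sum());c,s=np.cos(th),np.sin(th);R=np.array([[c,-s],[s,c]])
    t=w-R@m; return t,th,R,np.abs(M@R.T+t-W).max(1)
E
python3 - <<'E'
from h import *
d=load('top0')
a=lambda x,y,z:pt(d,200+(x+.5)/5.5-.5,175+(y+.5)/5.5-.5,z)
b=lambda x,y,z:pt(d,350+(x-495+.5)/4-.5,185+(y+.5)/4-.5,z)
P=[(.075,.055),(.075,-.055),(-.075,-.055),(-.075,.055)];B=[(.05,.044),(.05,-.044),(-.05,-.044),(-.05,.044)];D=[(-.026,.035),(.02,-.035)]
for n,M,W in[('plate',P,[a(48,122,.008),a(318,34,.008),a(450,425,.008),a(162,515,.008)]),
 ('body',B,[a(73,175,.034),a(310,92,.034),a(400,362,.034),a(155,445,.034)]),
 ('dowel',D,[a(153,368,.046),a(308,175,.046)]),
 ('upper',B,[b(560,38,.018),b(737,65,.018),b(710,267,.018),b(528,240,.018)]),
 ('holes',D,[b(553,193,.012),b(707,124,.012)])]:
    t,th,R,e=fit(M,W);print(n,t.round(4),round(np.degrees(th),2),e.round(4))
print('rim',b(645,145,.05),'front',a(230,540,.034),a(405,483,.034))
s=readout.observe();Rt=cv2.Rodrigues(s['ee_rot'])[0];print(Rt.round(4))
dm=d['z_map'];
E
```

```text
plate [0.5692 0.1265] 17.71 [0.0048 0.0041 0.0025 0.0033]
body [0.5687 0.1266] 18.4 [0.0015 0.0005 0.0006 0.001 ]
dowel [0.5694 0.1272] 18.25 [0.0002 0.0002]
upper [ 0.5691 -0.146 ] -9.65 [0.0008 0.0001 0.0009 0.0006]
holes [ 0.5692 -0.1458] -9.91 [0.0003 0.0003]
rim [ 0.56953769 -0.145677    0.05      ] front [0.47613982 0.12708703 0.034     ] [0.49469536 0.06787163 0.034     ]
[[ 9.284e-01  3.716e-01 -6.000e-04]
 [ 3.716e-01 -9.284e-01  1.200e-03]
 [-2.000e-04 -1.300e-03 -1.000e+00]]
```

```bash
cat > to.py <<'E'
import sys
from h import *
# usage: to.py x y yawdeg z : remaining move in row units
x,y,yw,z=map(float,sys.argv[1:5]);s=readout.observe();R=cv2.Rodrigues(s['ee_rot'])[0];p=s['position']
y0=np.degrees(np.arctan2(R[1,0],R[0,0]));d=R.T@(np.array([x,y,z])-p)/.04
print('units',d.round(3),'turn',round(-(yw-y0)/4,3),'| t',round(s['clock'],2),'p',p.round(4),'yaw',round(y0,2),'tilt',(R[:2,2]).round(4),'F',s['force'].round(2),'w',round(s['width'],3),'g',round(s['gripper_force'],1))
E
python3 -m creep '[[0.8,-0.96,0,0,0],[0.8,-0.96,0,0,0],[0.8,-0.96,0,0,0],[0.8,-0.96,0,0,0],[0.8,-0.96,0,0,0],[0.8,-0.96,0,0,0],[0.8,-0.96,0,0,0],[0.8,-0.96,0,0,0],[0.8,-0.96,0,0,0],[0.8,-0.96,0,0,0],[0.8,-0.96,0,0,0],[0,0,0,0.87,0]]' 20
python3 to.py .4428 .0852 18.3 .018
```

```text
clock: 1.6
position: [0.4029, -0.0536, 0.2268]
ee_rot: [-3.099, -0.508, -0.001]
force: [-0.5, -1.2, -0.8]
width: 0.006
gripper_force: 0.0
units [ 2.05  -2.965  5.224] turn 0.083 | t 1.6 p [ 0.4029 -0.0536  0.2268] yaw 18.63 tilt [0.0005 0.0011] F [-0.48 -1.21 -0.84] w 0.006 g 0.0
```

```bash
python3 -m creep '[[0.68,-0.98,0,0.08,0],[0.68,-0.98,0,0,0],[0.68,-0.98,0,0,0],[0,0,0.9,0,0],[0,0,0.9,0,0],[0,0,0.9,0,0],[0,0,0.9,0,0],[0,0,0.9,0,0],[0,0,0.6,0,0],[0,0,0,0,0]]'
python3 to.py .4428 .0852 18.3 .018; python3 -c "from h import *;snap('top','top1');crop('top1',180,170,340,290,5,'c2')"
```

```text
clock: 2.85
position: [0.4416, 0.0795, 0.0214]
ee_rot: [3.102, 0.492, -0.006]
force: [-0.3, 0.2, 0.6]
width: 0.005
gripper_force: 0.0
units [ 0.072 -0.126  0.084] turn -0.065 | t 2.85 p [0.4416 0.0795 0.0214] yaw 18.04 tilt [-0.0037 -0.0009] F [-0.33  0.15  0.56] w 0.005 g 0.0
```

View pics/c2.png

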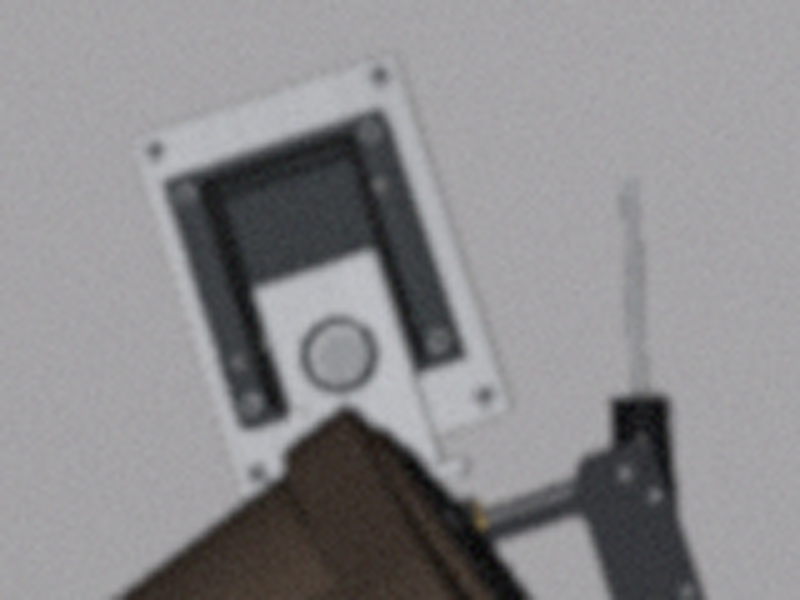

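The arm is clear, the drawer is still out, and the screwdriver hasn't moved. Now I'll push along tool +x.

```bash
python3 -m creep '[[0.2,-0.12,0.06,-0.06,0],[0.2,0,0,0,0],[0.2,0,0,0,0],[0.2,0,0,0,0],[0.2,0,0,0,0],[0.2,0,0,0,0],[0.15,0,0,0,0],[0.15,0,0,0,0],[0,0,0,0,0]]'
python3 to.py .5078 .1067 18.3 .018
```

```text
clock: 4.03
position: [0.4991, 0.1034, 0.0203]
ee_rot: [-3.102, -0.498, -0.001]
force: [-0.8, 0.0, 0.3]
width: 0.009
gripper_force: 0.0
units [ 0.232 -0.011  0.057] turn -0.013 | t 4.03 p [0.4991 0.1034 0.0203] yaw 18.25 tilt [0.0005 0.0003] F [-0.85  0.01  0.25] w 0.009 g 0.0
```

```bash
python3 -m creep '[[0.1,0,0,0,0],[0.1,0,0,0,0],[0.05,0,0,0,0],[0.05,0,0,0,0],[0,0,0,0,0]]'
python3 to.py .5078 .1067 18.3 .018;python3 -c "from h import *;snap('top','top2');crop('top2',180,170,340,290,5,'c3')"
```

```text
clock: 4.65
position: [0.507, 0.1059, 0.0197]
ee_rot: [3.1, 0.498, -0.009]
force: [-11.1, -3.2, 7.9]
width: 0.007
gripper_force: 5.5
units [ 0.026 -0.013  0.043] turn -0.009 | t 4.65 p [0.507  0.1059 0.0197] yaw 18.26 tilt [-0.0053 -0.0024] F [-11.05  -3.17   7.9 ] w 0.007 g 5.5
```

View pics/c3.png

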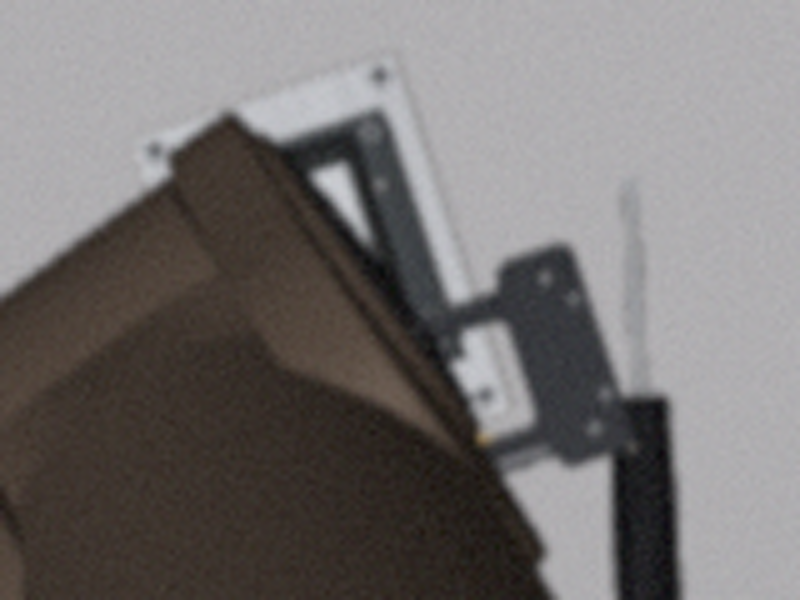

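The drawer is nearly home or already there, with 11 N of resistance. I'll push slightly further to seat it firmly, then back off and look.

```bash
python3 -m creep '[[0.05,0,0,0,0],[0.05,0,0,0,0],[0.03,0,0,0,0],[0,0,0,0,0],[0,0,0,0,0]]'
python3 to.py .5078 .1067 18.3 .018
```

```text
clock: 5.32
position: [0.5071, 0.1058, 0.019]
ee_rot: [3.098, 0.498, -0.022]
force: [-23.5, -6.5, 17.0]
width: 0.004
gripper_force: 12.6
units [ 0.025 -0.016  0.023] turn -0.007 | t 5.33 p [0.5071 0.1058 0.019 ] yaw 18.27 tilt [-0.0134 -0.0062] F [-23.48  -6.46  17.03] w 0.004 g 12.6
```

It's against the hard stop. Backing off, rising and heading over the upper half.

```bash
python3 -m creep '[[-0.6,0,0,0,0],[-0.6,0,-0.1,0,0],[0,0,-1,0,0],[0,0,-1,0,0],[0,0,-1,0,0.6],[0.2,1,-0.7,1,1],[0,1,0,1,1],[0,1,0,1,1],[0,1,0,1,1],[0,1,0,1,1],[0,1,0,1,1],[0,0,0,1,1]]'
python3 to.py .5692 -.1459 -9.8 .12;python3 -c "from h import *;snap('top','top3');crop('top3',180,170,340,290,5,'c4')"
```

```text
clock: 6.82
position: [0.5112, -0.144, 0.1724]
ee_rot: [3.127, -0.279, 0.002]
force: [-0.4, 0.3, 0.2]
width: 0.826
gripper_force: 0.0
units [ 1.433 -0.212  1.311] turn -0.101 | t 6.83 p [ 0.5112 -0.144   0.1724] yaw -10.2 tilt [ 0.0009 -0.0018] F [-0.44  0.34  0.22] w 0.826 g 0.0
```

View pics/c4.png

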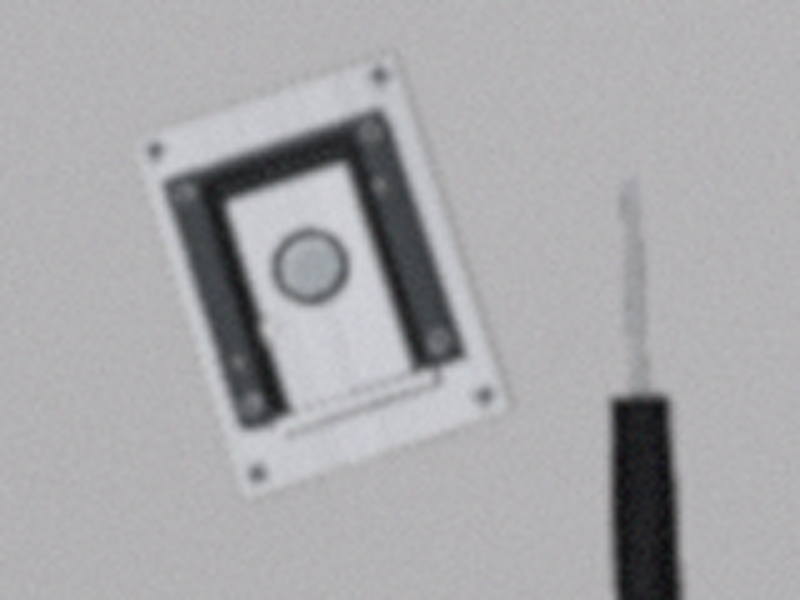

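The drawer is home: the front plate is at the housing edge (285-440, 370-435), the ring is centred at (310,266), and the dowel tips are at (380,185) and (239,360). Moving onto the tube.

```bash
python3 - <<'E'
from h import *
d=load('top3');a=lambda x,y,z:pt(d,180+(x+.5)/5-.5,170+(y+.5)/5-.5,z)
t,th,R,e=fit([(-.026,.035),(.02,-.035)],[a(239,360,.046),a(380,185,.046)]);print(t,np.degrees(th),e)
t,th,R,e=fit([(.05,.044),(.05,-.044),(-.05,-.044),(-.05,.044)],[a(166,183,.034),a(383,108,.034),a(463,355,.034),a(243,430,.034)]);print(t,np.degrees(th),e);print('ring',a(310,266,.04))
E
python3 -m creep '[[0.72,-0.1,0,-0.1,1],[0.72,-0.1,0,0,1],[0,0,0.4,0,1],[0,0,0.8,0,1],[0,0,0.8,0,1],[0,0,0,0,1]]'
python3 to.py .5692 -.1459 -9.8 .022
```

```text
[0.56908024 0.12718375] 18.154712851632304 [0.00026842 0.00026842]
[0.56870417 0.12635661] 18.349924769596683 [0.00109291 0.00030704 0.00102712 0.00073046]
ring [0.56896885 0.12702223 0.04      ]
clock: 7.62
position: [0.5667, -0.1408, 0.0899]
ee_rot: [-3.131, 0.254, 0.008]
force: [-0.5, 0.3, -0.1]
width: 0.997
gripper_force: 0.0
units [0.092 0.116 1.696] turn 0.132 | t 7.62 p [ 0.5667 -0.1408  0.0899] yaw -9.27 tilt [-0.0053  0.0011] F [-0.5   0.27 -0.09] w 0.997 g 0.0
```

```bash
python3 -m creep '[[0.05,0.08,0.4,0.1,1],[0,0,0.4,0,1],[0,0,0.4,0,1],[0,0,0.3,0,1],[0,0,0,0,1],[0,0,0,0,1]]'
python3 to.py .5692 -.1459 -9.8 .022
```

```text
clock: 8.38
position: [0.571, -0.1449, 0.0326]
ee_rot: [3.13, -0.267, 0.001]
force: [0.5, 0.1, 0.2]
width: 0.995
gripper_force: 0.0
units [-0.041  0.032  0.265] turn 0.015 | t 8.38 p [ 0.571  -0.1449  0.0326] yaw -9.74 tilt [ 0.0005 -0.0001] F [0.53 0.13 0.24] w 0.995 g 0.0
```

```bash
python3 -m creep '[[-0.04,0.03,0.12,0,1],[0,0,0.13,0,1],[0,0,0,0,1],[0,0,0,0,0.4],[0,0,0,0,0.4],[0,0,0,0,0.4],[0,0,0,0,0.4],[0,0,0,0,0.4],[0,0,0,0,0.4]]' 50
python3 to.py .5692 -.1459 -9.8 .022
```

```text
clock: 9.5
position: [0.5689, -0.1459, 0.0223]
ee_rot: [3.13, -0.267, -0.0]
force: [0.7, -0.5, -0.0]
width: 0.499
gripper_force: 50.0
units [ 0.006 -0.002  0.009] turn 0.012 | t 9.5 p [ 0.5689 -0.1459  0.0223] yaw -9.75 tilt [-0.     -0.0001] F [ 0.71 -0.53 -0.  ] w 0.499 g 50.0
```

```bash
python3 -m creep '[[0,0,-0.4,0,0.4],[0,0,-0.8,0,0.4],[0,0,-0.8,0,0.4],[0,0,-0.5,0,0.4],[0,-0.85,0,-0.9,0.4],[0,-0.85,0,-0.9,0.4],[0,-0.85,0,-0.9,0.4],[0,-0.85,0,-0.9,0.4],[0,-0.85,0,-0.9,0.4],[0,-0.85,0,-0.9,0.4],[0,-0.85,0,-0.9,0.4],[0,-0.7,0,-0.7,0.4]]'
python3 to.py .569 .127 18.3 .07
```

```text
clock: 11.0
position: [0.5568, 0.1187, 0.1231]
ee_rot: [-3.101, -0.502, -0.001]
force: [0.3, 0.3, -2.1]
width: 0.499
gripper_force: 50.0
units [ 0.355 -0.1    1.328] turn 0.026 | t 11.0 p [0.5568 0.1187 0.1231] yaw 18.4 tilt [0.0005 0.0001] F [ 0.33  0.28 -2.13] w 0.499 g 50.0
```

```bash
python3 -m creep '[[0.18,-0.07,0.1,0.03,0.4],[0.17,0,0.3,0,0.4],[0,0,0.4,0,0.4],[0,0,0.3,0,0.4],[0,0,0,0,0.4],[0,0,0,0,0.4]]'
python3 to.py .569 .127 18.3 .0563
python3 - <<'E'
from h import *
snap('scene','s4');snap('top','top4')
a=load('s4')['pixels'][200:320,230:390];b=load('top4')['pixels'][170:290,180:340]
c=[cv2.resize(i,None,fx=2.5,fy=2.5,interpolation=cv2.INTER_CUBIC) for i in(a,b)]
cv2.imwrite('pics/c5.png',np.hstack([c[0],c[1]]))
E
```

```text
clock: 11.75
position: [0.5697, 0.1241, 0.0784]
ee_rot: [-3.102, -0.495, -0.0]
force: [1.0, -0.0, -1.9]
width: 0.497
gripper_force: 50.0
units [ 0.007 -0.074  0.553] turn -0.046 | t 11.75 p [0.5697 0.1241 0.0784] yaw 18.11 tilt [0. 0.] F [ 1.   -0.03 -1.9 ] w 0.497 g 50.0
```

View pics/c5.png

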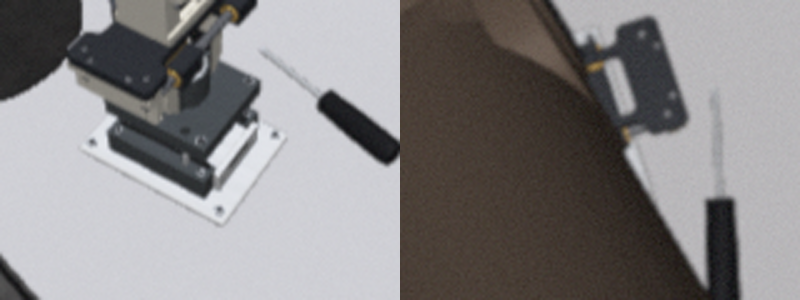

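The scene view shows the plate hovering level over the lower half and aligned by eye, with the screwdriver clear. I'll take out the 3 mm y error and descend gently.

```bash
python3 -m creep '[[0,-0.07,0,-0.04,0.4],[0,0,0.1,0,0.4],[0,0,0.1,0,0.4],[0,0,0.06,0,0.4],[0,0,0,0,0.4],[0,0,0,0,0.4]]'
python3 to.py .569 .127 18.3 .0563
```

```text
clock: 12.6
position: [0.5688, 0.1269, 0.068]
ee_rot: [3.102, 0.499, 0.0]
force: [0.8, -0.0, -2.1]
width: 0.497
gripper_force: 50.0
units [ 0.006 -0.     0.291] turn -0.003 | t 12.6 p [0.5688 0.1269 0.068 ] yaw 18.29 tilt [ 0.0001 -0.    ] F [ 0.79 -0.01 -2.07] w 0.497 g 50.0
```

```bash
python3 -m creep '[[0,0,0.04,0,0.4],[0,0,0.04,0,0.4],[0,0,0.04,0,0.4],[0,0,0.04,0,0.4],[0,0,0,0,0.4]]'
python3 to.py .569 .127 18.3 .0563
```

```text
clock: 13.22
position: [0.5686, 0.1268, 0.0613]
ee_rot: [3.102, 0.499, -0.001]
force: [-0.2, 0.0, -2.7]
width: 0.498
gripper_force: 50.0
units [ 0.011 -0.001  0.125] turn -0.002 | t 13.22 p [0.5686 0.1268 0.0613] yaw 18.29 tilt [-0.0003 -0.0001] F [-0.16  0.02 -2.69] w 0.498 g 50.0
```

Both dowels are in their holes with no side force. Pressing against the seal.

```bash
python3 -m creep '[[0,0,0.04,0,0.4],[0,0,0.04,0,0.4],[0,0,0.04,0,0.4],[0,0,0.04,0,0.4],[0,0,0,0,0.4]]'
python3 to.py .569 .127 18.3 .0563
```

```text
clock: 13.85
position: [0.5689, 0.127, 0.0563]
ee_rot: [3.101, 0.499, 0.001]
force: [-5.5, -2.2, 14.8]
width: 0.498
gripper_force: 50.0
units [0.003 0.    0.   ] turn -0.002 | t 13.85 p [0.5689 0.127  0.0563] yaw 18.29 tilt [ 0.0008 -0.0002] F [-5.54 -2.24 14.77] w 0.498 g 50.0
```

```bash
python3 -m creep '[[-0.01,0,0.03,0,0.4],[0,0,0.03,0,0.4],[0,0,0,0,0.4],[0,0,0,0,0.4],[0,0,0,0,0.4]]'
python3 to.py .569 .127 18.3 .0563
python3 - <<'E'
from h import *
snap('scene','s5');crop('s5',240,200,370,300,6,'c6')
E
```

```text
clock: 14.48
position: [0.5689, 0.127, 0.0562]
ee_rot: [3.101, 0.499, 0.004]
force: [-12.1, -4.8, 41.2]
width: 0.494
gripper_force: 50.0
units [ 0.002 -0.    -0.002] turn -0.005 | t 14.47 p [0.5689 0.127  0.0562] yaw 18.28 tilt [ 0.0026 -0.0005] F [-12.13  -4.79  41.22] w 0.494 g 50.0
```

View pics/c6.png

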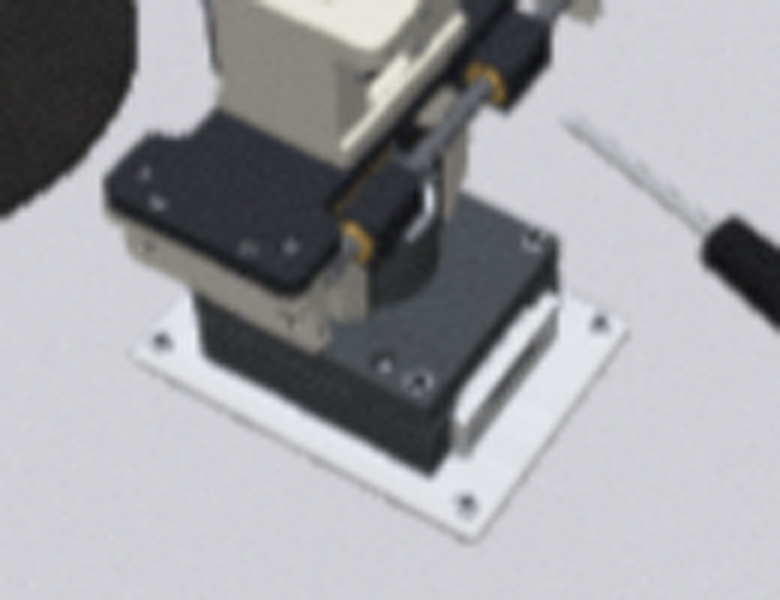

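The halves are flush, with no gap and the plate level. I'll ease the push to around 30 N and hand in.

```bash
python3 -m creep '[[0,0,-0.025,0,0.4],[0,0,0,0,0.4],[0,0,0,0,0.4],[0,0,0,0,0.4]]'
python3 to.py .569 .127 18.3 .0563; python3 -c "
from cell import sign_off,readout
s=readout.observe()
print(sign_off() if 20<s['force'][2]<38 and s['gripper_force']>20 else 'hold')"
```

```text
clock: 15.02
position: [0.5689, 0.127, 0.0563]
ee_rot: [3.101, 0.499, 0.003]
force: [-9.5, -4.8, 29.3]
width: 0.499
gripper_force: 50.0
units [ 0.003 -0.    -0.001] turn -0.004 | t 15.03 p [0.5689 0.127  0.0563] yaw 18.29 tilt [ 0.0021 -0.0003] F [-9.46 -4.82 29.27] w 0.499 g 50.0
the job is handed in; nothing more can be done
None
```

I handed the job in at 15 s: the drawer is home, and the upper half sits flush on its dowels, still gripped at 50 N and pressed shut at about 29 N. The sign-off returned no verdict. The screwdriver stayed put in every view I checked, and I kept clear of the blower and canister but took no final picture of them.

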